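Unclip the brass-knobbed guide from the machine rail

ROBOT

A 6-joint arm with a two-finger parallel gripper is mounted at the origin on the work surface. World frame = base frame: x ahead of the robot, y to its left, z up, the work surface at z = 0. Lengths are in mm, angles in rad, forces in N, time in s.
With the tool pointing down it reaches from about 350 to 975 mm from the base axis. Payload 7.1 kg.
Tool frame: the origin (TCP) lies at the very end of the fingers, on their centre line; the grasp point (between the pads) lies 19 mm behind it; z points along the fingers, y is the direction in which the jaws open and shut (so a half turn about z gives the same grasp; the last joint's range is limited). The gripper opens to 88 mm and grips with 3 to 60 N. Pads are 20 mm wide; open, the fingers measure 115 mm over their backs; the gripper's body (75 mm by 178 mm) begins 61 mm behind the grasp point.
Start: joints at [-1.146, 0.423, 1.63, -0, 1.089, -0.019], TCP at [268.373, -564.429, 222.675] pointing down, gripper open.
Joint ranges: [-3, 3], [-0.9, 2.11], [0.09, 2.58], [-1.31, 4.45], [0.11, 2.69], [-2.54, 2.54]. Speed limits (rad/s): [2.39, 2.39, 3.01, 3.14, 3.14, 3.14].

INTERFACE

Orientations are given as a rotation vector (axis times angle).
In Python, from workcell import * gives the robot as it stands.
- The arm moves only by the tool play_rows, never from a script. Its argument "plan" is text: rows parted by semicolons, each of 7 numbers parted by spaces: the finger opening in cm, from 0 to 8.78, then the shift along the tool's x, y, z in cm, then the turn, a rotation vector about the tool's x, y, z in degrees. A call has 1 to 20 rows; each row shifts and turns the commanded pose from where the row before left it, along the tool's axes as they then stand; what a row does not reach is not made up. A row lasts 1/8 s, in which the tool goes at most 62.5 mm and 10.7 degrees, less where a joint would pass 70% of its speed; a pose out of reach is approached as far as the arm can. A call is refused whole if a number of a shift passes 6.25 or a number of a turn 10.7, either way. A call with a gripper value outside its range is refused whole. The fingers move at their own pace and stop on an object; the grip force is fixed at half the most. Time passes only in rows, so rows that do not move let the fingers close. It gives the time, the measured TCP pose, the force and the opening at its end, in the units of the state.
- get_obs(): the state, without advancing time (a new reading comes with each control period).
- get_image(name): name is "scene" or "side" or "wrist"; returns a dict with "pixels" (400x640x3 uint8, red, green, blue), "range_z" (400x640 float32, mm along the optical axis (not along the pixel's ray), 0 where there is no reading), "fx", "fy", "cx", "cy" (pixels), "distortion" ([k1, k2, p1, p2, k3] as OpenCV has them; the pictures are not rectified), "eye" and "attitude" of the camera in the world. Camera axes: x right, y down, z forward; pixel columns grow to the right and rows downward; lengths in mm; the calibration is good to about 2 mm. A picture is of the moment at which its call begins.
- close_job(): hands the job in, once; it reports no verdict.
The state is a dict: "t": time; "qpos": joint angles; "qvel": joint speeds; "joint_torque": joint torques, N m; "ee_pos": TCP position; "orientation": TCP orientation; "ft_force": force on the tool from outside, world axes, zero at the start; "moment": the same for the moment, N m; "width": finger opening in mm.
Only numpy, scipy, OpenCV 4.12 (cv2) and the standard library are available. Lean on these libraries where they do the work, as an engineer would, in place of code of your own. Each camera call takes 0.05 s, during which the arm holds its last target. There are 200 camera calls.

TASK

The machine is being overhauled: pull the clip-on guide with the brass knob straight up off the green bed's rail, past its sprung catch, and stand it upright inside the white parts tray. Leave the black-knobbed and the red-knobbed guides clipped where they are.

Things in the scene. Friction and masses are not known exactly. Their poses are not given: they have to be found in the camera images.
- brass_knob (a point): Centre of the upright brass knob (30 mm across, 30 mm tall) of the guide to remove, 0.15 to 0.31 kg. Below the knob a 12 mm neck, then a steel saddle 38 (x) by 44 (y) by 30 mm high. This point is 27 mm above the saddle's top, 57 mm above its feet. z up, y along the rail, x across. A pull of 10 to 15 N straight up unclips it within 14 mm; 20 mm up it is clear. Grip across the rail (x).
- black_knob (a point): Centre of the black knob of a like guide on the same rail, to be left alone. The three sit in a row at 90 mm pitch, in any order, feet on a fixed green bed (116 mm across, 300 mm along, 30 mm high), astride a steel rail 20 mm wide and 16 mm high.
- red_knob (a point): Centre of the red knob of a like guide, to be left alone. On each x side of every saddle a sprung roller catches over a lip low on the saddle; its fixed block reaches out to 55 mm from the rail's middle and 22 mm above the bed.
- tray: White open tray fixed on the bench, empty, 160 by 160 mm outside, 25 mm high, walls and floor 5 mm thick. Origin: centre of its underside, on the bench; x and y along its sides, z up.
Not all that is in view belongs to the job. What is shaped like the part that bears brass_knob but blue or purple is not meant.

How it is judged:
By the outcome, as a careful person would: the job done as asked, in the order asked, and still so for the second after the job is handed in, with the robot touching nothing.
It also fails if it takes over 34 s, if anything falls off the work surface, if the arm or the gripper's body presses on something with over 40 N, if the wrist force passes 120 N, or if a joint passes its speed limit or range.

## Working session

There is one attempt and no reset: what is moved stays moved. The work goes in short steps, Python scripts to look and compute and a tool call to move; the robot and the scene stay as the last step left them, time stands still between calls to the robot, and variables do not carry over. Pictures are saved under pics/ and viewed, about 8 in all and at most 12, crops included, and the job is handed in when it is done.

Besides the shell and the picture viewer there is one more tool, called after ">>>" by a JSON object that holds its "op" and its "data". play_rows: Moves the arm, as the interface text tells. Its arguments: {"type":"object","properties":{"plan":{"type":"string"}},"required":["plan"]}

```bash
mkdir -p pics; cat > h.py <<'E'
from workcell import *
import numpy as np, cv2
from scipy.spatial.transform import Rotation as R
def att(im):
    a=np.array(im["attitude"],float)
    return a if a.shape==(3,3) else R.from_rotvec(a).as_matrix() if a.size==3 else R.from_quat(a).as_matrix()
def pts(im,uv):
    K=np.array([[im["fx"],0,im["cx"]],[0,im["fy"],im["cy"]],[0,0,1]])
    n=cv2.undistortPoints(np.array(uv,float).reshape(-1,1,2),K,np.array(im["distortion"],float)).reshape(-1,2)
    return np.c_[n,np.ones(len(n))]
def world(im,mask):
    v,u=np.nonzero(mask&(im["range_z"]>0)); r=pts(im,np.c_[u,v])
    return (r*im["range_z"][v,u][:,None])@att(im).T+np.array(im["eye"])
def plane(im,uv,z):
    d=pts(im,uv)@att(im).T; e=np.array(im["eye"]); return e+d*((z-e[2])/d[:,2])[:,None]
def save(im,n): cv2.imwrite("pics/"+n,im["pixels"][...,::-1])
E
python3 - <<'E'
from h import *
o=get_obs();print(o)
a=[]
for n in ["scene","side"]:
    im=get_image(n);save(im,n+"0.png");print(n,im["eye"],im["attitude"],im["fx"],im["distortion"])
    np.save(n+"0.npy",im,allow_pickle=True)
E
```

```text
{'t': 0.0, 'qpos': array([-1.14598877e+00,  4.23835879e-01,  1.63068517e+00,  2.88398475e-05,
        1.08860325e+00, -1.90082211e-02]), 'qvel': array([ 2.90694823e-04, -3.11136247e-04,  8.63053857e-04, -1.42141463e-04,
        1.26894728e-03, -7.76438137e-06]), 'joint_torque': array([-3.46929346e-04, -5.44641960e+01, -2.73671025e+01,  6.43755728e-02,
        2.27137335e-02, -1.26802656e-04]), 'ee_pos': array([ 268.16401738, -563.92996306,  221.90669623]), 'orientation': array([-3.06309479e+00, -6.91084835e-01,  4.45302792e-04]), 'ft_force': array([ 0.16734871,  1.04746942, -0.48519586]), 'moment': array([0.03205359, 0.00930457, 0.03573926]), 'width': 87.63536393815133}
scene [1195.251001      2.41422465  501.15634762] [-1.60966804 -1.63877752  0.90182354] 403.1063405950891 [-0.08119041  0.          0.          0.          0.        ]
side [ 498.63676251 -558.01787412  656.98291552] [-2.36186229  0.12486328 -0.0460314 ] 424.8985344686234 [-0.10821009  0.          0.          0.          0.        ]
```

View pics/scene0.png

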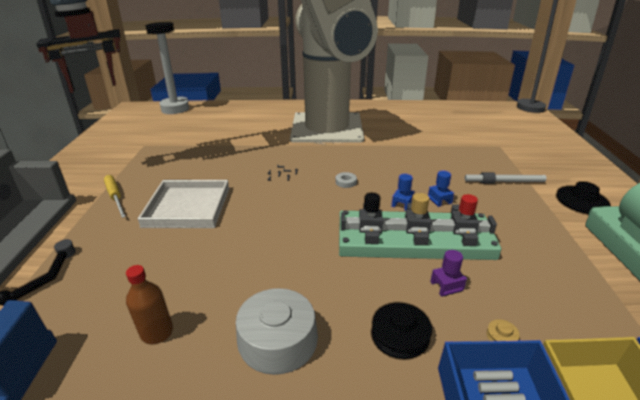

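View pics/side0.png

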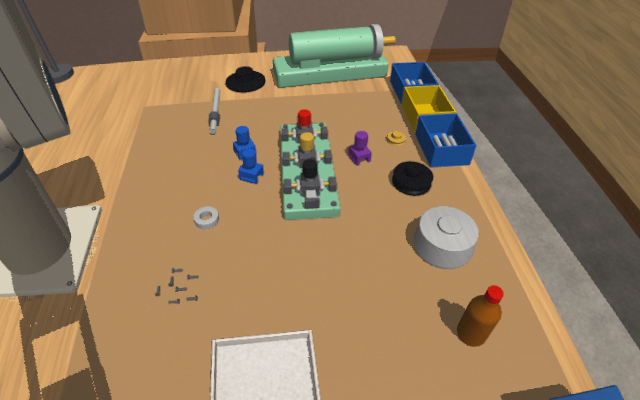

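The scene view shows knobs black (372,203), brass (420,205) and red (468,206) on the bed, with the tray at (187,203). The side view shows them at (310,168), (307,142) and (305,118), with the tray at (265,370).

```bash
python3 - <<'E'
from h import *
def ld(n): return np.load(n+"0.npy",allow_pickle=True).item()
S,D=ld("scene"),ld("side")
def blob(im,lo,hi,box):
    h=cv2.cvtColor(im["pixels"],cv2.COLOR_RGB2HSV); m=cv2.inRange(h,lo,hi); z=np.zeros_like(m);u0,v0,u1,v1=box;z[v0:v1,u0:u1]=m[v0:v1,u0:u1]
    n,l,s,c=cv2.connectedComponentsWithStats(z); k=1+np.argmax(s[1:,4]); return c[k],s[k],l==k
for nm,lo,hi,bs,bd in [("brass",(12,120,90),(28,255,255),(405,190,435,217),(295,130,318,153)),("red",(0,150,80),(8,255,255),(455,190,482,218),(295,108,315,127)),("black",(0,0,0),(180,255,28),(360,190,384,212),(298,156,320,180))]:
    L=[]
    for im,b in((S,bs),(D,bd)):
        c,s,m=blob(im,lo,hi,b); w=world(im,m); d=(pts(im,c)@att(im).T)[0];L.append((np.array(im["eye"]),d/np.linalg.norm(d)))
        print(nm,c,s,plane(im,c,87).round(1),"depth med",np.median(w,0).round(1),"max z",np.percentile(w[:,2],97).round(1))
    A=sum(np.eye(3)-np.outer(d,d) for e,d in L);bb=sum((np.eye(3)-np.outer(d,d))@e for e,d in L);print("tri",np.linalg.solve(A,bb).round(1))
for nm,im in(("S",S),("D",D)):
    # green bed & tray masks by depth/colour
    h=cv2.cvtColor(im["pixels"],cv2.COLOR_RGB2HSV)
    g=cv2.inRange(h,(60,50,60),(90,255,255))>0; 
    v,u=np.nonzero(im["range_z"]>0); W=np.zeros(g.shape+(3,));W[v,u]=world(im,np.ones_like(g))
    k=g&(abs(W[...,2]-30)<5)&(W[...,0]<750)&(abs(W[...,1])<450)
    print(nm,"bed",cv2.minAreaRect(W[k][:,:2].astype(np.float32)),k.sum(),np.median(W[k][:,2]))
    w=(h[...,1]<45)&(h[...,2]>120)&(abs(W[...,2]-15)<18)
    w[:, :]&=(W[...,0]>350)&(W[...,1]<-150)&(W[...,1]>-560)&(W[...,0]<640)
    n,l,s,c=cv2.connectedComponentsWithStats(w.astype(np.uint8));i=1+np.argmax(s[1:,4]);
    P=W[l==i];print("tray",s[i],cv2.minAreaRect(P[:,:2].astype(np.float32)),"floor z",np.median(P[:,2]))
E
```

```text
brass [419.85423729 202.77966102] [412 193  17  21 295] [[565.2 175.1  87. ]] depth med [576.4 172.5  94.8] max z 102.6
brass [306.55458515 140.99563319] [300 132  14  19 229] [[566.  179.8  87. ]] depth med [565.3 167.2  96.9] max z 104.3
tri [566.1 175.5  88.8]
red [467.89144737 203.94407895] [459 194  19  21 304] [[568.5 264.9  87. ]] depth med [579.1 261.   94.9] max z 102.7
red [304.04081633 117.24489796] [298 109  13  17 196] [[569.  270.7  87. ]] depth med [568.  255.9  96.9] max z 104.8
tri [569.1 265.3  88.9]
black [371.54385965 202.65789474] [365 194  14  18 228] [[565.4  84.7  87. ]] depth med [574.9  83.5  93.7] max z 102.9
black [308.47674419 171.80232558] [303 165  14  13  86] [[559.9  78.8  87. ]] depth med [558.3  74.9  89.6] max z 100.7
tri [560.1  84.8  82.7]
S bed ((568.92529296875, 175.38128662109375), (296.95098876953125, 115.42577362060547), 88.63565826416016) 2429 29.333440696062382
tray [ 138  180   90   48 3086] ((454.865478515625, -324.18701171875), (163.74562072753906, 179.36048889160156), 0.6415460705757141) floor z 5.7747529669647975
D bed ((565.22509765625, 174.64149475097656), (300.0278625488281, 113.20201110839844), 88.27143859863281) 1874 31.725350715012723
tray [ 211  330  109   70 6621] ((451.5150146484375, -279.281982421875), (116.64080810546875, 173.54495239257812), 84.43904876708984) floor z 6.297705614105666
```

>>> {"op": "play_rows", "data": {"plan": "8.78 0 0 0 0 0 -10.5;8.78 0 0 0 0 0 -10.5;8.78 0 0 0 0 0 -10.5;8.78 0 0 0 0 0 -10.5;8.78 0 0 0 0 0 -10.5;8.78 0 0 0 0 0 -10.5;8.78 5.3 2 0 0 0 0;8.78 5.3 2 0 0 0 0;8.78 5.3 2 0 0 0 0;8.78 5.3 2 0 0 0 0;8.78 0 0 0 0 0 0"}}

```text
t: 1.48
ee_pos: [354.7, -351.5, 222.4]
orientation: [-2.246, -2.194, -0.001]
ft_force: [0.2, -0.2, 0.7]
width: 87.8
```

```bash
python3 - <<'E'
from h import *
im=get_image("wrist");save(im,"w1.png");np.save("w1.npy",im,allow_pickle=True);print(im["eye"],im["attitude"],get_obs()["orientation"])
E
```

```text
[ 356.196616  -270.1495936  383.8824503] [ 2.83914106 -0.03162088 -0.00677927] [-2.24819065e+00 -2.19398799e+00  1.63663781e-04]
```

View pics/w1.png

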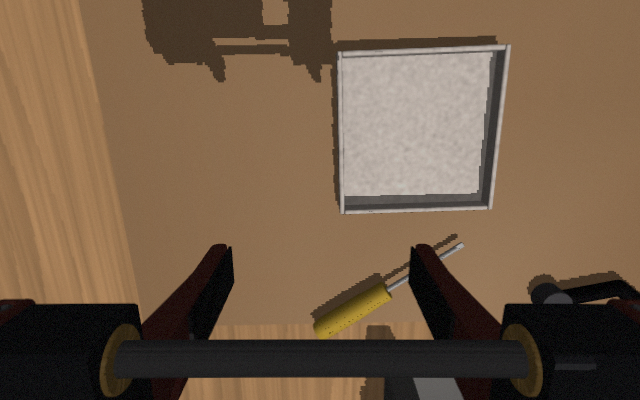

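The wrist view shows the whole empty tray; its outer rim corners are (338,51), (509,45), (491,210) and (342,213).

>>> {"op": "play_rows", "data": {"plan": "8.78 5.3 2 0 0 0 0;8.78 5.3 2 0 0 0 0;8.78 5.3 2 0 0 0 0;8.78 5.3 2 0 0 0 0;8.78 5.3 2 0 0 0 0;8.78 5.3 2 0 0 0 0;8.78 5.3 2 0 0 0 0;8.78 5.3 2 0 0 0 0;8.78 5.3 2 0 0 0 0;8.78 5.3 1.8 0 0 0 0;8.78 0 0 0 0 0 0"}}

```text
t: 2.9
ee_pos: [568.6, 171.6, 222.3]
orientation: [2.249, 2.193, 0.002]
ft_force: [0.0, 0.3, -0.7]
width: 87.8
```

```bash
python3 - <<'E'
from h import *
w=np.load("w1.npy",allow_pickle=True).item()
c=plane(w,[(338,51),(509,45),(491,210),(342,213)],25);print(c.round(1),c.mean(0),[np.linalg.norm(c[i]-c[i-1]).round(1) for i in range(4)])
im=get_image("wrist");save(im,"w2.png");np.save("w2.npy",im,allow_pickle=True)
h=cv2.cvtColor(im["pixels"],cv2.COLOR_RGB2HSV)
m=cv2.inRange(h,(12,120,90),(28,255,255)); 
n,l,s,ce=cv2.connectedComponentsWithStats(m)
for k in range(1,n):
    if s[k,4]>150:
        P=world(im,l==k); t=(l==k); zt=np.percentile(P[:,2],90) if len(P) else 0
        T=P[P[:,2]>zt-4]
        print(s[k],ce[k].round(1),"top z",zt,"mid top",((T.max(0)+T.min(0))/2).round(1),T.mean(0).round(1))
o=get_obs();print(o["ee_pos"],R.from_rotvec(o["orientation"]).as_matrix().round(3))
E
```

```text
[[ 372.4 -235.5   25. ]
 [ 528.1 -234.6   25. ]
 [ 531.  -393.1   25. ]
 [ 375.3 -393.1   25. ]] [ 451.69462883 -314.0930341    25.        ] [np.float64(157.6), np.float64(155.7), np.float64(158.5), np.float64(155.7)]
[ 529   39   56   53 1979] [558.8  66. ] top z 21.3223470762153 mid top [798.8 269.   20.8] [798.3 269.2  21. ]
[ 298  171   38   37 1011] [316.9 189.9] top z 102.06364480294768 mid top [564.7 176.  100.6] [565.  176.1 101.1]
[100 349   8  45 164] [103.  372.9] top z 323.3202857042193 mid top [523.6 197.8 322. ] [523.5 198.3 322.3]
[567.43881725 169.81486519 222.02094897] [[ 0.026  1.    -0.   ]
 [ 1.    -0.026 -0.001]
 [-0.001 -0.    -1.   ]]
```

View pics/w2.png

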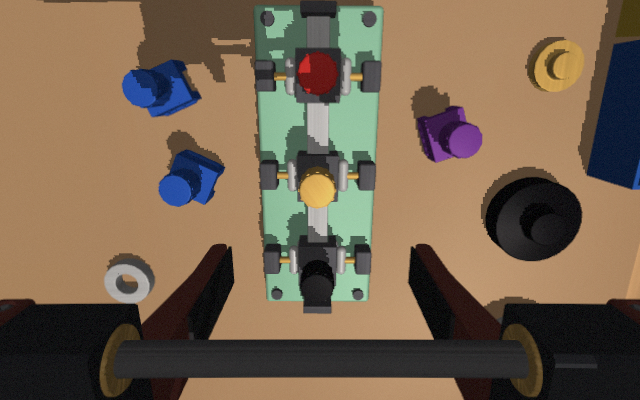

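The wrist view shows the brass knob at (317,190) between red (317,73) and black (317,280), with the jaws across the rail. I'll centre over it and descend.

>>> {"op": "play_rows", "data": {"plan": "8.78 0.5 -0.25 3 0 0 0;8.78 0 0 4 0 0 0;8.78 0 0 4 0 0 0;8.78 0 0 2 0 0 0;8.78 0 0 0 0 0 0;8.78 0 0 0 0 0 0"}}

```text
t: 3.7
ee_pos: [565.0, 173.7, 93.6]
orientation: [2.253, 2.189, 0.001]
ft_force: [-0.2, -0.0, 0.4]
width: 87.8
```

```bash
python3 - <<'E'
from h import *
im=get_image("wrist")
h=cv2.cvtColor(im["pixels"],cv2.COLOR_RGB2HSV)
m=cv2.inRange(h,(12,120,90),(28,255,255)); 
n,l,s,ce=cv2.connectedComponentsWithStats(m)
for k in range(1,n):
    if s[k,4]>300:
        P=world(im,l==k); zt=np.percentile(P[:,2],90) if len(P) else 0
        T=P[P[:,2]>zt-4]; print(s[k],zt,((T.max(0)+T.min(0))/2).round(1),T.mean(0).round(1))
for i in range(4):
    o=get_obs();print(o["t"],o["ee_pos"].round(1)); get_image("wrist")
E
```

```text
[ 290  218   64   75 3228] 101.86963380677685 [564.8 176.2 100.6] [565.  176.8 101.1]
[100 335  15  61 318] 194.49197002731697 [520.1 200.1 192.8] [520.1 200.5 193.2]
[527 334  16  62 332] 194.44993743836744 [610.  197.  193.1] [610.1 197.8 193.2]
3.75 [565.2 174.   93.9]
3.8 [565.2 174.3  94. ]
3.85 [565.1 174.5  94. ]
3.9 [565.  174.7  93.8]
```

>>> {"op": "play_rows", "data": {"plan": "8.78 0.1 0 1.2 0 0 0;8.78 0 0 1.2 0 0 0;8.78 0 0 0 0 0 0;0 0 0 0 0 0 0;0 0 0 0 0 0 0;0 0 0 0 0 0 0;0 0 0 0 0 0 0;0 0 0 0 0 0 0;0 0 0 0 0 0 0"}}

```text
t: 5.08
ee_pos: [564.4, 175.7, 68.8]
orientation: [2.252, 2.191, 0.0]
ft_force: [2.3, -0.3, 0.7]
width: 31.4
```

Gripped (31.4 mm wide). Now I'll pull straight up, slowly at first.

>>> {"op": "play_rows", "data": {"plan": "0 0 0 -0.3 0 0 0;0 0 0 -0.3 0 0 0;0 0 0 -0.3 0 0 0;0 0 0 -0.3 0 0 0;0 0 0 -0.4 0 0 0;0 0 0 -0.4 0 0 0;0 0 0 -0.5 0 0 0;0 0 0 -0.5 0 0 0;0 0 0 0 0 0 0;0 0 0 0 0 0 0"}}

```text
t: 6.32
ee_pos: [564.2, 175.7, 98.6]
orientation: [-2.252, -2.191, 0.0]
ft_force: [0.4, 0.3, -2.8]
width: 29.8
```

```bash
python3 - <<'E'
from h import *
print(get_obs()["ee_pos"],get_obs()["ft_force"])
im=get_image("scene");h=cv2.cvtColor(im["pixels"],cv2.COLOR_RGB2HSV)
cv2.imwrite("pics/s3.png",cv2.resize(im["pixels"][130:270,310:520,::-1],None,fx=3,fy=3))
E
```

```text
[564.2010908  175.705816    98.63141584] [ 0.42451166  0.28843877 -2.79338118]
```

View pics/s3.png

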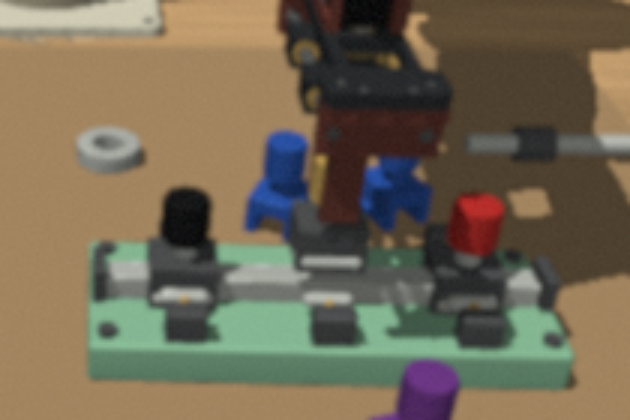

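It's unclipped: about 2.8 N of weight hangs on the wrist, and the saddle is clear of the rail around (330,240) in the crop. The black and red guides are still seated. I'll lift and carry it.

>>> {"op": "play_rows", "data": {"plan": "0 0 0 -1 0 0 0;0 0 0 -2 0 0 0;0 0 0 -2.5 0 0 0;0 0 0 -1.5 0 0 0;0 -1.5 -0.3 -1 0 0 0;0 -3 -0.6 0 0 0 0;0 -4.5 -0.9 0 0 0 0;0 -5 -1 0 0 0 0;0 -5 -1 0 0 0 0;0 -5 -1 0 0 0 0;0 -5 -1 0 0 0 0;0 -5 -1 0 0 0 0;0 -5 -1 0 0 0 0;0 -4.5 -0.9 0 0 0 0;0 -3 -0.6 0 0 0 0;0 -1.7 -0.4 0 0 0 0;0 -1 -0.2 0 0 0 0;0 0 0 0 0 0 0;0 0 0 0 0 0 0"}}

```text
t: 8.75
ee_pos: [451.9, -312.5, 178.6]
orientation: [-2.25, -2.191, -0.0]
ft_force: [0.2, 0.1, -1.7]
width: 29.7
```

```bash
python3 - <<'E'
from h import *
im=get_image("wrist");save(im,"w4.png");o=get_obs();print(o["ee_pos"],o["ft_force"],o["width"])
E
```

```text
[ 452.03214903 -312.45638172  178.64199574] [ 0.09648816  0.61232508 -2.30357791] 29.398506319724127
```

View pics/w4.png

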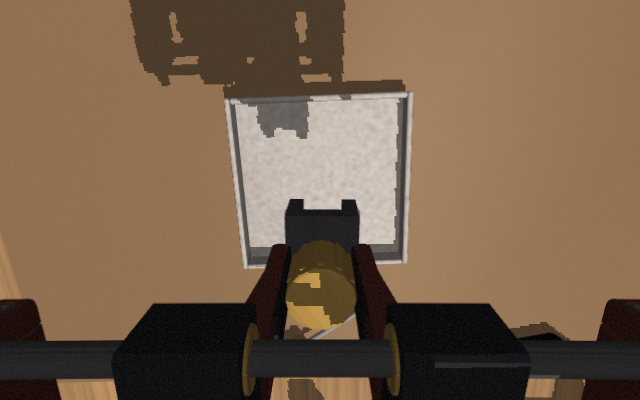

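The held guide hangs upright in the jaws at (322,285), over the empty tray. I'll lower it.

>>> {"op": "play_rows", "data": {"plan": "0 0 0 1.5 0 0 0;0 0 0 3 0 0 0;0 0 0 3 0 0 0;0 0 0 3 0 0 0;0 0 0 1.5 0 0 0;0 0 0 0.5 0 0 0;0 0 0 0.3 0 0 0;0 0 0 0 0 0 0;0 0 0 0 0 0 0"}}

```text
t: 9.93
ee_pos: [452.3, -313.7, 51.4]
orientation: [2.251, 2.19, 0.0]
ft_force: [0.6, -0.5, -2.4]
width: 29.7
```

>>> {"op": "play_rows", "data": {"plan": "0 0 0 0.3 0 0 0;0 0 0 0.15 0 0 0;0 0 0 0.1 0 0 0;0 0 0 0.1 0 0 0;0 0 0 0 0 0 0;0 0 0 0 0 0 0"}}

```text
t: 10.68
ee_pos: [451.9, -313.4, 44.2]
orientation: [2.252, 2.191, 0.0]
ft_force: [0.7, 0.3, -2.0]
width: 29.5
```

>>> {"op": "play_rows", "data": {"plan": "0 0 0 0.1 0 0 0;0 0 0 0 0 0 0;0 0 0 0 0 0 0"}}

```text
t: 11.05
ee_pos: [452.0, -313.5, 43.6]
orientation: [2.251, 2.19, 0.0]
ft_force: [-1.5, 0.8, 5.4]
width: 29.0
```

Contact with the floor (+5.4 N). I'll release and retract.

>>> {"op": "play_rows", "data": {"plan": "3.6 0 0 0 0 0 0;4.5 0 0 0 0 0 0;8.78 0 0 0 0 0 0;8.78 0 0 0 0 0 0;8.78 0 0 0 0 0 0;8.78 0 0 0 0 0 0;8.78 0 0 -1 0 0 0;8.78 0 0 -3 0 0 0;8.78 0 0 -5 0 0 0;8.78 0 0 -5 0 0 0;8.78 0 0 -3 0 0 0;8.78 0 0 0 0 0 0;8.78 0 0 0 0 0 0"}}

```text
t: 12.68
ee_pos: [451.3, -313.0, 212.7]
orientation: [-2.251, -2.19, 0.0]
ft_force: [-1.1, 0.3, -1.2]
width: 87.8
```

```bash
python3 - <<'E'
from h import *
a=get_image("scene")["pixels"];b=get_image("wrist")["pixels"]
c=cv2.resize(a[100:270,120:520],(800,340));d=cv2.resize(b,(400,250))
o=np.zeros((600,800,3),np.uint8);o[:340]=c;o[345:595,:400]=d
o[345:595,400:]=cv2.resize(get_image("side")["pixels"],(400,250))
cv2.imwrite("pics/f5.png",o[...,::-1]);print(get_obs()["ee_pos"],get_obs()["ft_force"])
E
```

```text
[ 451.10614938 -312.85795418  211.79154319] [-0.01361542 -0.24618428 -0.39064547]
```

View pics/f5.png

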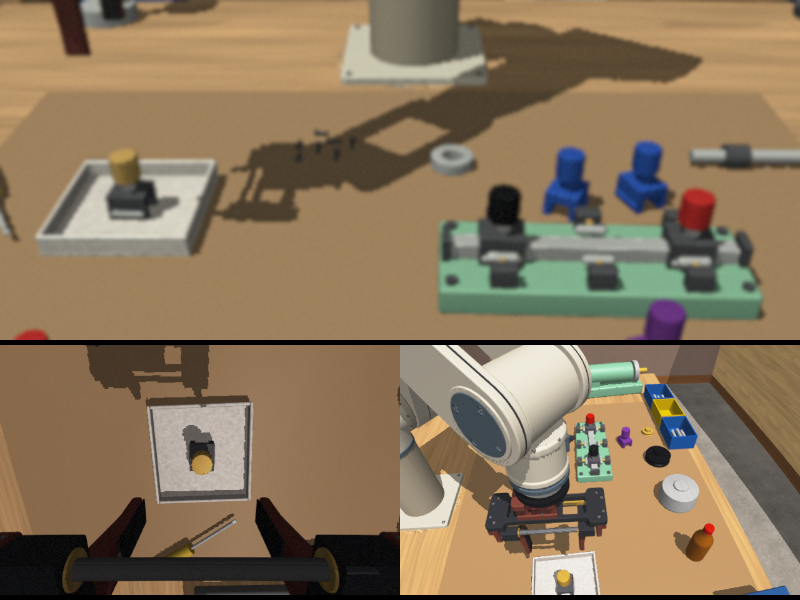

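The guide stands upright in the tray, with its knob at (125,165) in the composite. The black and red guides are still clipped at (503,230) and (695,235), and the gripper is clear.

```bash
python3 -c "
from workcell import *
print(close_job())"
```

```text
the job is handed in; nothing more can be done
None
```

The brass-knobbed guide is off the rail and standing upright in the middle of the white tray, and the job is handed in at about 13 s of the 34 s allowed. I gripped it across the rail and pulled it straight up past its catch. I then carried it over, lowered it until the wrist showed about 5 N of floor contact, released it and raised the gripper.

The last pictures, from all three cameras, show the guide upright in the tray and the black and red guides still clipped in place. The gripper was open, about 170 mm above where it let go and touching nothing. The wrist force had settled to about zero. No check failed. The two cameras' position estimates differed by a few millimetres, which I settled with a close wrist view before gripping.

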